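# Test a sawn slab with the spring-tip stone tester and lock the tester away in its flask

## Task

Take the stone tester out of its bench rest and, holding it upright, press its spring tip lightly first onto the copper reference disc, then inside the white ring and then inside the red ring on the sawn slab, until the tip gives a little each time. Then put the tester away in its amber flask: set the tapered stopper into the neck, find the two orange-marked gaps in the collar with its lugs, push it down against the sprung seal and turn it clockwise (seen from above) so that it stays locked down when you let go. Do not jam the delicate tip or force the glass flask, and leave the slab and the other things where they lie.

Things in the scene. Friction and masses are not known exactly. Their poses are not given: they have to be found in the camera images.
- tester_grip (a point): Middle of the stone tester's black grip block, 30 x 20 mm, 41 mm high (top 18 mm above this point, foot 23 mm below). The tester, 133 mm long, 0.12 kg, loose, hangs upright in the rest's tube. The point lies 37 mm above the flange's underside and 115 mm above the tip's end. x: along the 30 mm width; y: across the 20 mm flats; z: up, away from the tip.
- tester_shoulder (a point): Centre of the underside of the tester's steel flange (35 mm across, 6 mm thick); axes as the grip. Below it the grey tapered plug: 29 mm across here, 23 mm across 23.5 mm lower, foot 20 mm across 26 mm lower; then a steel rod 8 mm thick. Locked and let go, the seal lifts the lugs against the ledge: this point is then 2 mm above the flask's mouth point.
- tester_lug (a point): Middle of one of the flange's two lugs. They stand out along the tester's +x and -x to 22 mm from its axis, 7 mm wide, 4 mm thick, their undersides level with the flange's underside. The tester fits either way round.
- tester_tip (a point): Lower end of the round-ended brass spring tip, 4.4 mm thick, 78 mm below the flange's underside when free.
- tip (a joint): How far the spring tip is pressed in: 0 free, at most 0.004 m (then it is hard against its stop). It takes about 0.8 N to start it and about 0.7 N more for each mm.
- tube_top (a point): Centre of the top of the bench rest's aluminium tube (52 mm outside, 31 mm bore, 98 mm above the table), on which the tester's flange lies at the start. The rest is fixed: a black foot, 62 x 132 mm, 14 mm high, the tube at one end. z up.
- copper_disc (a point): Centre of the copper reference disc's top, 20 mm across, 16 mm above the table, at the other end of the rest's foot, 64 mm from the tube's axis.
- white_spot (a point): Centre of the white ring (15 mm inside) on top of the loose green sawn stone slab, 117 x 89 mm, 18 mm thick, 0.5 kg, lying flat.
- red_spot (a point): Centre of the red ring (15 mm inside) on the same slab.
- slab: The sawn slab that carries the ringed spots; origin in the middle of its underside.
- flask_mouth (a point): On the flask's axis, in its neck: the level that the underside of the tester's flange reaches when it is pressed down as far as it goes, 100 mm above the table. Below it a tapered bore about 1 mm wider all round than the plug. Axes as the flask's, z up.
- collar_top (a point): Centre of the top of the flask's dark steel collar, 56 mm across, 10 mm above the mouth point. Its ledge (38 mm bore, 6 to 10 mm above the mouth point) overhangs a channel 47 mm across. Two opposite gaps in the ledge, 30 degrees (11 mm) wide, marked orange, let the lugs down; off the gaps the lugs ride on the ledge, the flange's underside 10 mm above the mouth point.
- seal_top (a point): Centre of the top of the orange sprung seal ring (31 to 36 mm across) in the collar. Free, it stands 7 mm above the mouth point and carries the flange there; about 3 N starts it down, 9.5 N holds it fully down. With the flange's underside less than 2 mm above the mouth point the lugs turn clockwise under the ledge: 60 degrees bring them to the white lines (locked); a stop lies 8 degrees beyond.
- flask: The fixed amber glass flask, 110 mm high with its collar; origin on its axis at the table. A blank paper label faces its -x. The collar is screwed tight by hand, so where its gaps and marks lie is not known from this frame: the two gaps lie opposite each other, 60 degrees anticlockwise (seen from above) of the frame's x line, give or take 25 degrees. Find them by eye or by touch.
- standing_stone: Bystander, to be left alone: dark viewing stone on its wooden stand, 46 x 59 mm, 102 mm high, standing loose; origin under its centre.
- green_stone: Bystander, to be left alone: green stone, 40 x 50 x 34 mm, lying loose; origin under its centre.
- dark_stone: Bystander, to be left alone: black stone, 42 x 56 x 30 mm, lying loose; origin under its centre.
- plum_pebble: Bystander, to be left alone: purple stone, 36 x 44 x 30 mm, lying loose; origin under its centre.
- lens: Bystander, to be left alone: folding loupe, 31 x 70 x 13 mm, lying loose; origin under its centre.
- tweezer: Bystander, to be left alone: steel tweezers, 18 x 113 x 8 mm, lying loose; origin under its centre.
- lamp: Bystander, to be left alone: black torch, 29 x 110 x 29 mm, lying loose; origin under its centre.
Mind the look-alikes: they are no part of the job. Leave any blue or purple look-alike of the part that bears tester_grip alone. Of the things that look like the slab, the larger one is meant.

How it is judged:
On the way, in this order (a step that is already met when the one before it is completed fails the run):
1. the spring tip is pressed in on the copper disc (distance between tester_tip and copper_disc below 0.009 m and value of joint tip above 0.0006 m and angle between tester_grip's own z axis and vertical below 0.35 rad), for 0.15 s.
2. the spring tip is pressed in inside the white ring (distance between tester_tip and white_spot below 0.0075 m and value of joint tip above 0.0006 m and angle between tester_grip's own z axis and vertical below 0.35 rad), for 0.15 s.
3. the spring tip is pressed in inside the red ring (distance between tester_tip and red_spot below 0.0075 m and value of joint tip above 0.0006 m and angle between tester_grip's own z axis and vertical below 0.35 rad), for 0.15 s.
At the end, for the whole second after the job is handed in: The tester stands upright (within 0.08 rad) in the flask's neck, its flange centred within 3 mm and its underside no more than 3.5 mm above the pressed-down level (only lugs turned under the ledge hold the sprung seal down so far), and is let go (horizontal distance between tester_shoulder and flask_mouth below 0.003 m and z of tester_shoulder in the frame of flask_mouth between -0.002 and 0.0035 m and angle between tester_shoulder's own z axis and vertical below 0.08 rad); the robot touches nothing.
It fails at once if the spring tip is jammed against something (over 15 N) (contact force between tip and anything else above 15 N).
It fails at once if the flask or its collar is forced (over 60 N) (contact force between flask and anything else above 60 N).
It fails at once if the slab is pushed more than 20 mm (distance of slab from where it was at the start of the episode above 0.02 m).
It fails at once if a bystander is pushed more than 25 mm, or the standing stone tipped (distance of any of standing_stone, green_stone, dark_stone, plum_pebble, lens, tweezer, lamp from where it was at the start of the episode above 0.025 m or angle between standing_stone's own z axis and vertical above 0.3 rad).
It also fails if it takes over 72 s, if anything falls off the work surface, if the arm or the gripper's body presses on something with over 40 N, if the wrist force passes 120 N, or if a joint passes its speed limit or range.

## Robot

A 7-joint arm with a two-finger parallel gripper is mounted at the origin on a cart in front of the work surface, level with it; the furniture and walls round the work are solid. World frame = base frame: x ahead of the robot, y to its left, z up, the work surface at z = 0. Lengths are in m, angles in rad, forces in N, time in s.
With the tool pointing down it reaches from about 0.4 to 0.85 m from the base axis. Payload 10.4 kg.
Tool frame: the origin (TCP) lies between the finger pads; the fingertips stand ahead of it and the grasp point (between the pads) lies 5 mm behind it (manip.tip_extent is the z of the fingertips in the tool frame, in m); z points along the fingers, y is the line along which they close (so a half turn about z gives the same grasp; the last joint's range is limited). The gripper opens to 85 mm and grips with 20 to 120 N. Pads are 22 mm wide; open, the fingers measure 114 mm over their backs; the gripper's body (76 mm by 85 mm) begins 54 mm behind the grasp point. The pads swing forward as they close: fully open they stand 13 mm farther back than shut.
Start: joints at [-1.27, 0.332, -0.065, 1.46, 0.022, 1.35, -0.088], TCP at [0.199, 0.593, 0.245] pointing down, gripper open.
Joint ranges: [-2.6, 2.6], [-0.5, 2.12], [-1.47, 1.34], [0.16, 2.42], [-1.27, 4.41], [0.06, 2.06], [-2.6, 2.6]. Speed limits (rad/s): [2.22, 2.22, 2.79, 2.79, 3.14, 3.14, 3.14].

## Interface

Orientations are given as a unit quaternion [x, y, z, w].
In Python, from workcell import status, viewer, manip gives the robot as it stands.
- The arm moves only by the tool play_rows, never from a script. Its argument "plan" is one flat list of numbers, 7 for each row, row after row: the turn, a rotation vector about the tool's x, y, z in degrees, then the shift along the tool's x, y, z in m, then the opening, from 0 (shut) to 1 (fully open). In form: [ax, ay, az, dx, dy, dz, grip, ax, ay, az, dx, dy, dz, grip, ...]. A call has 1 to 20 rows; each row is the pose to reach, as a shift and turn from the pose commanded when the call began, along the tool's axes at that moment; what a row does not reach only later rows make up. A row lasts 1/8 s, in which the tool goes at most 62.5 mm and 10.7 degrees, less where a joint would pass 70% of its speed; a pose out of reach is approached as far as the arm can. A call with a gripper value outside its range is refused whole. The fingers move at their own pace and stop on an object; "squeeze" is the grip in N (left out, the last holds). Time passes only in rows, so rows that repeat a pose let the fingers close. It gives the time, the measured TCP pose, the force, the opening and the grip force at its end, in the units of the state.
- status.get_obs(): the state, without advancing time (a new reading comes with each control period).
- viewer.camera(name): name is "scene" or "top" or "wrist"; returns the picture (480x640x3 uint8, red, green, blue); there is no depth.
- viewer.camera_model(name): a dict with "fx", "fy", "cx", "cy" (pixels), "D" ([k1, k2, p1, p2, k3] as OpenCV has them; the pictures are not rectified), "R" (3x3) and "t" (3): a world point X has camera coordinates R X + t. Camera axes: x right, y down, z forward; pixel columns grow to the right and rows downward; lengths in m; the calibration is good to about 2 mm. A picture is of the moment at which its call begins: read the wrist's pose just before it. camera_model takes no time and is no camera call; for the wrist camera it gives the pose at the moment of the call.
- manip.hand_in(): hands the job in; it is judged then, once.
The state is a dict: "clock": time; "joint_pos": joint angles; "joint_velocities": joint speeds; "tau": joint torques, N m; "position": TCP position; "ee_rot": TCP orientation; "ft_force": force on the tool from outside, world axes, zero at the start; "torque": the same for the moment, N m; "grip_width": opening from 0.0 (shut) to 1.0 (fully open); "grasp_force": force on a finger pad.
Only numpy, scipy, OpenCV 4.12 (cv2) and the standard library are available. Lean on these libraries where they do the work, as an engineer would, in place of code of your own. Each camera call takes 0.05 s, during which the arm holds its last target. There are 200 camera calls.

## Working session

There is one attempt and no reset: what is moved stays moved. The work goes in short steps, Python scripts to look and compute and a tool call to move; the robot and the scene stay as the last step left them, time stands still between calls to the robot, and variables do not carry over. Pictures are saved under pics/ and viewed, at most 10 in all, crops included, and the job is handed in when it is done.

Besides the shell and the picture viewer there is one more tool, called after "Request:" in YAML: its name, and indented under it one key for each argument. play_rows: Moves the arm, as the interface text tells. Its arguments: {"type":"object","properties":{"plan":{"type":"array","items":{"type":"number"}},"squeeze":{"type":"number"}},"required":["plan"]}

```bash
mkdir -p pics; ls; cat > h.py <<'E'
import numpy as np, cv2, json
from workcell import status, viewer, manip
from scipy.spatial.transform import Rotation as Rot
def cam(n):
    m=viewer.camera_model(n); im=viewer.camera(n); return im,m
def save(im,p): cv2.imwrite(p,cv2.cvtColor(im,cv2.COLOR_RGB2BGR))
def ray(m,uv):
    K=np.array([[m['fx'],0,m['cx']],[0,m['fy'],m['cy']],[0,0,1.]])
    q=cv2.undistortPoints(np.array(uv,float).reshape(-1,1,2),K,np.array(m['D'],float))[:,0]
    R=np.array(m['R']);t=np.array(m['t'])
    return -R.T@t, np.c_[q,np.ones(len(q))]@R
def plane(m,uv,z):
    c,d=ray(m,uv); return c+d*((z-c[2])/d[:,2])[:,None]
def proj(m,X):
    K=np.array([[m['fx'],0,m['cx']],[0,m['fy'],m['cy']],[0,0,1.]])
    return cv2.projectPoints(np.array(X,float).reshape(-1,1,3),cv2.Rodrigues(np.array(m['R'],float))[0],np.array(m['t'],float),K,np.array(m['D'],float))[0][:,0]
def blobs(im,lo,hi,amin=20):
    hsv=cv2.cvtColor(im,cv2.COLOR_RGB2HSV); k=cv2.inRange(hsv,np.array(lo),np.array(hi))
    n,l,s,c=cv2.connectedComponentsWithStats(k); return [(c[i].round(1).tolist(),s[i].tolist()) for i in range(1,n) if s[i,4]>=amin]
def delta(target,R_target=None):
    o=status.get_obs(); R=Rot.from_quat(o['ee_rot'])
    d=R.inv().apply(np.array(target)-np.array(o['position']))
    return d.round(4)
E
python3 - <<'E'
from h import *
print(status.get_obs(), manip.tip_extent)
a,m=cam('scene');b,n=cam('top')
save(a,'pics/scene0.png');save(b,'pics/top0.png')
for k in(m,n): print({x:np.round(y,3).tolist() for x,y in k.items()})
E
```

```text
pics
{'clock': 0.0, 'joint_pos': array([-1.26957043,  0.33287076, -0.06476491,  1.46094961,  0.02161478,
        1.34991601, -0.08846164]), 'joint_velocities': array([ 0.00049495,  0.00147643,  0.00196279, -0.00025678,  0.00022085,
       -0.00079278,  0.00062684]), 'tau': array([ 1.06199379e-03, -6.25455451e+01,  4.97650215e-02, -3.91600406e+01,
        1.61322945e-02,  1.01083054e-02, -2.22718739e-06]), 'position': array([0.19872893, 0.59217789, 0.24451283]), 'ee_rot': array([ 1.61145132e-01,  9.86930455e-01, -7.18397507e-04, -8.61615030e-05]), 'ft_force': array([ 0.25233487, -0.23871521,  0.43047116]), 'torque': array([ 0.01158076, -0.0293783 , -0.00864363]), 'grasp_force': 0.0, 'grip_width': 1.0035361001512988} 0.014
{'fx': 435.948, 'fy': 435.948, 'cx': 318.938, 'cy': 244.653, 'D': [-0.047, 0.0, 0.0, 0.0, 0.0], 'R': [[0.83, -0.557, -0.021], [-0.409, -0.582, -0.703], [0.379, 0.592, -0.711]], 't': [-0.339, 0.388, 0.707]}
{'fx': 576.495, 'fy': 576.495, 'cx': 323.145, 'cy': 252.041, 'D': [-0.152, 0.0, 0.0, 0.0, 0.0], 'R': [[0.049, -0.999, -0.004], [-0.978, -0.047, -0.202], [0.202, 0.014, -0.979]], 't': [0.153, 0.515, 1.207]}
```

View pics/top0.png

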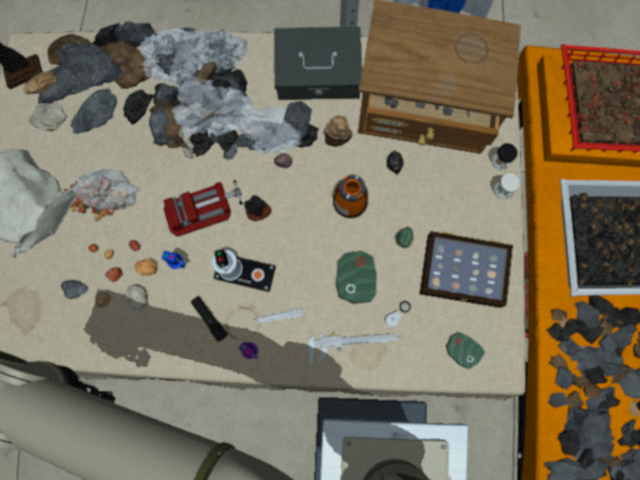

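View pics/scene0.png

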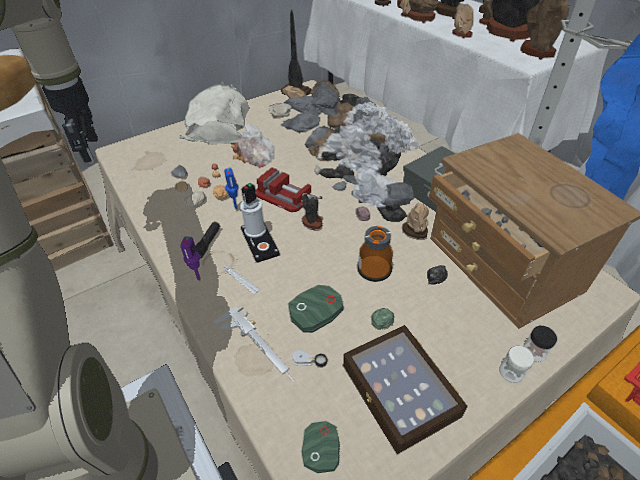

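Top view: candidates for the tester are the black-gripped one in the rest (222,257), the blue one (173,259) and the purple one (249,350). I choose (222,257). For the slab there is a larger one (356,276) and a smaller one (465,350), so the larger. The flask is at (351,197) and the copper disc at (259,274).

```bash
python3 - <<'E'
from h import *
a=cv2.imread('pics/scene0.png')[:,:,::-1].copy();b=cv2.imread('pics/top0.png')[:,:,::-1].copy()
m=viewer.camera_model('scene');n=viewer.camera_model('top')
print('disc',plane(n,[[259,274]],.016)); print('slab rings',plane(n,[[351.5,288.5],[360,262]],.018), 'flask',plane(n,[[351,183]],.11),'tester grip',plane(n,[[222,257]],.15))
print('stand',plane(n,[[258,210]],.03),'green',plane(n,[[404,237]],.017),'lamp',plane(n,[[209,318]],.015))
c=[cv2.resize(b[y-37:y+38,x-50:x+50],(400,300),interpolation=cv2.INTER_CUBIC) for x,y in((235,265),(351,195),(356,276))]
d=[cv2.resize(a[y-37:y+38,x-50:x+50],(400,300),interpolation=cv2.INTER_CUBIC) for x,y in((258,218),)]
save(np.vstack([np.hstack(c[:2]),np.hstack([c[2],d[0]])]),'pics/crop.png')
E
```

```text
disc [[0.45777324 0.31908001 0.016     ]]
slab rings [[0.43494407 0.11107086 0.018     ]
 [0.49569874 0.09442347 0.018     ]] flask [[0.64929244 0.12452868 0.11      ]] tester grip [[0.46719151 0.37986728 0.15      ]]
stand [[0.60208717 0.33023332 0.03      ]] green [[ 0.55831551 -0.00336602  0.017     ]] lamp [[0.35345314 0.42388781 0.015     ]]
```

View pics/crop.png

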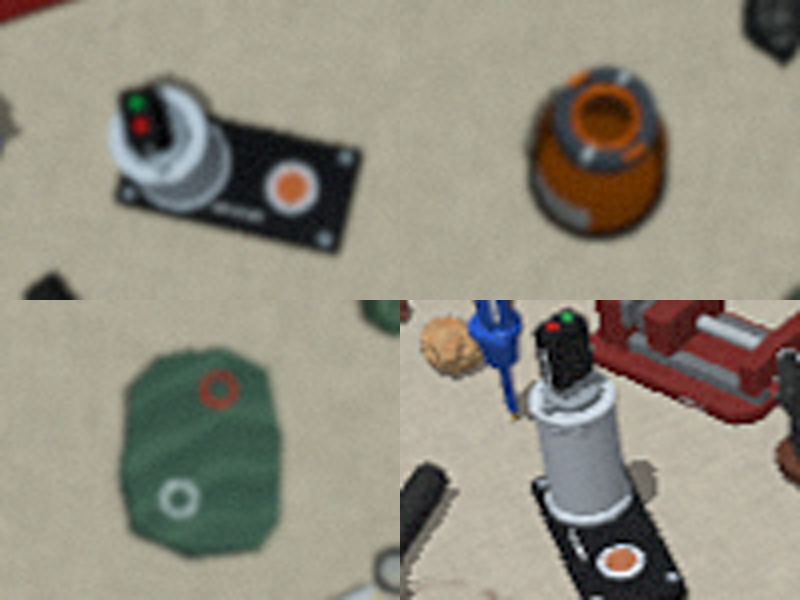

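The crop shows the black-gripped tester in the tube and the disc at its foot's end. The slab has white and red rings, and the orange gaps lie along crop (579,78) to (636,150). Next I move above the tester for a close wrist view.

```bash
cat >> h.py <<'E'
def goto(x,y,z,yaw_y=None):
    "row for tool-down target with tool y axis heading yaw_y (deg)"
    o=status.get_obs(); R=Rot.from_quat(o['ee_rot'])
    rv=np.zeros(3)
    if yaw_y is not None:
        a=np.radians(yaw_y); Y=np.array([np.cos(a),np.sin(a),0]); Z=np.array([0,0,-1.]); X=np.cross(Y,Z)
        rv=(R.inv()*Rot.from_matrix(np.c_[X,Y,Z])).as_rotvec(degrees=True)
    print('row',rv.round(2).tolist(),delta([x,y,z]).tolist(),'now',o['position'].round(4),'yaw',np.degrees(np.arctan2(*R.as_matrix()[1::-1,1])).round(2),'t',round(o['clock'],2))
E
python3 -c "
from h import *
goto(.42,.37,.34,100)"
```

```text
row [-0.07, -0.02, -28.55] [-0.2805, -0.1404, -0.0952] now [0.1987 0.5922 0.2446] yaw 71.45 t 0.1
```

Request:
play_rows:
  plan: [0,0,-28.5,-0.28,-0.14,-0.095,1,0,0,-28.5,-0.28,-0.14,-0.095,1,0,0,-28.5,-0.28,-0.14,-0.095,1,0,0,-28.5,-0.28,-0.14,-0.095,1,0,0,-28.5,-0.28,-0.14,-0.095,1,0,0,-28.5,-0.28,-0.14,-0.095,1,0,0,-28.5,-0.28,-0.14,-0.095,1,0,0,-28.5,-0.28,-0.14,-0.095,1]

```text
clock: 1.1
position: [0.4181, 0.3723, 0.3395]
ee_rot: [-0.088, 0.996, -0.0, -0.001]
ft_force: [0.8, -0.2, 0.2]
grip_width: 0.999
grasp_force: 0.0
```

```bash
python3 - <<'E'
from h import *
a,m=cam('wrist'); save(a,'pics/w1.png'); print({x:np.round(y,3).tolist() for x,y in m.items()})
goto(.42,.37,.34,100)
E
```

```text
{'fx': 418.329, 'fy': 418.329, 'cx': 327.534, 'cy': 242.527, 'D': [-0.077, 0.0, 0.0, 0.0, 0.0], 'R': [[-0.176, 0.984, -0.0], [0.936, 0.168, 0.308], [0.303, 0.054, -0.951]], 't': [-0.292, -0.523, 0.323]}
row [-0.01, -0.08, 0.13] [-0.0015, -0.0027, -0.0005] now [0.418  0.3723 0.3395] yaw 100.13 t 1.15
```

View pics/w1.png

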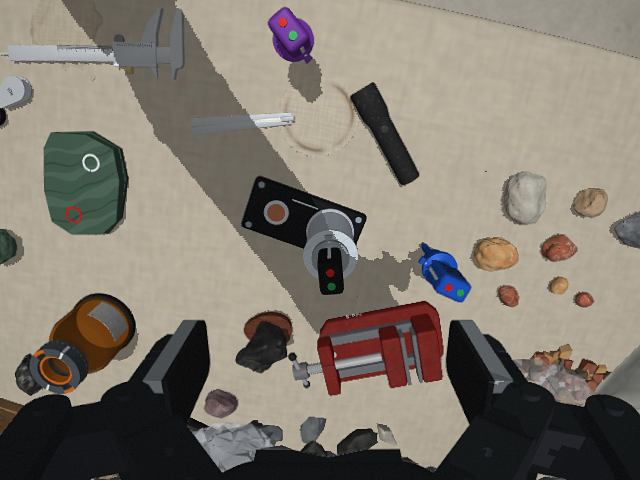

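Wrist view: tester grip at about (330,268), disc (276,212), white ring (91,163), red ring (74,215), flask mouth (59,368). The image looks sharp enough to measure all of these.

```bash
python3 - <<'E'
from h import *
a=cv2.imread('pics/w1.png')[:,:,::-1].copy(); m=viewer.camera_model('wrist')
c,_=ray(m,[[300,200]]); print('cam',c)
n=viewer.camera_model('top')
for nm,lo,hi in(('copper',(5,80,90),(20,200,255)),('red1',(0,150,120),(6,255,255)),('red2',(174,150,120),(180,255,255)),('white',(0,0,200),(180,40,255)),('led g',(50,150,80),(75,255,255))):
    for b in blobs(a,lo,hi,8):
        x,y=b[0]
        if y<330: print(nm,b)
print('disc',plane(m,[[276,212]],.016),'w,r',plane(m,[[91,163],[74,215]],.018))
c=[cv2.resize(a[y-45:y+45,x-60:x+60],(400,300),interpolation=cv2.INTER_CUBIC) for x,y in((320,250),(62,365))]
save(np.hstack([cv2.resize(q,(800,600)) for q in c])[:, :800] if 0 else np.hstack(c),'pics/c1.png')
E
```

```text
cam [0.34017194 0.35758204 0.4684682 ]
copper ([588.8, 198.5], [574, 188, 34, 24, 446])
copper ([275.7, 212.2], [267, 204, 18, 17, 238])
copper ([596.0, 214.6], [592, 213, 9, 4, 12])
copper ([559.3, 247.7], [543, 234, 34, 28, 584])
copper ([495.4, 254.2], [474, 237, 45, 34, 1143])
copper ([559.1, 285.4], [551, 277, 17, 17, 230])
copper ([509.1, 295.5], [499, 286, 20, 21, 304])
copper ([584.7, 299.6], [576, 292, 18, 15, 187])
copper ([111.5, 305.5], [107, 303, 10, 7, 10])
copper ([114.1, 327.6], [93, 313, 35, 29, 58])
copper ([275.9, 320.5], [260, 316, 30, 12, 164])
copper ([251.9, 326.3], [246, 320, 15, 13, 99])
red1 ([282.3, 21.9], [279, 18, 8, 9, 57])
red1 ([73.1, 213.9], [65, 206, 17, 17, 95])
red1 ([448.4, 287.1], [446, 284, 6, 7, 29])
red1 ([431.3, 313.4], [429, 310, 6, 9, 18])
white ([115.7, 64.3], [114, 63, 5, 3, 11])
white ([269.5, 117.6], [250, 113, 43, 12, 286])
white ([90.3, 162.3], [83, 154, 16, 18, 63])
white ([346.3, 242.8], [329, 230, 29, 30, 272])
led g ([292.4, 35.5], [289, 31, 8, 9, 54])
led g ([331.0, 286.1], [328, 283, 7, 7, 44])
led g ([459.6, 292.4], [457, 290, 6, 6, 31])
disc [[0.45952904 0.32057941 0.016     ]] w,r [[0.43946023 0.1117178  0.018     ]
 [0.50250378 0.09219278 0.018     ]]
```

View pics/c1.png

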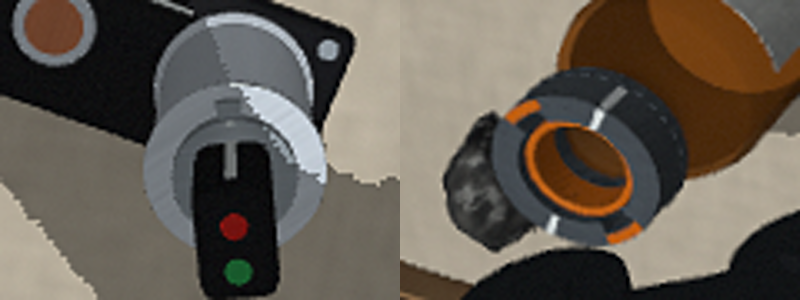

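```bash
python3 - <<'E'
from h import *
m=viewer.camera_model('wrist')
t=plane(m,[[330.5,255.1]],.098)[0]; d=plane(m,[[275.7,212.2]],.016)[0]
L=plane(m,[[330.2,273.1],[331,286.1]],.153); lug=plane(m,[[329,235.9]],.102)[0]
print('tube',t,'disc',d,'dist',np.linalg.norm((t-d)[:2]))
print('leds',L,'mid',L.mean(0),np.degrees(np.arctan2(*(L[1]-L[0])[1::-1])))
print('lug',lug, lug-t, np.degrees(np.arctan2(*(t-lug)[1::-1])))
g=plane(m,[[38.9,353.6],[69.5,389.9]],.11); w=plane(m,[[63.5,352.4],[47.9,387.5]],.11)
print('gaps',g,g.mean(0),np.degrees(np.arctan2(*(g[0]-g[1])[1::-1])),np.linalg.norm(g[0]-g[1]))
print('white',w,w.mean(0),np.degrees(np.arctan2(*(w[0]-w[1])[1::-1])),np.linalg.norm(w[0]-w[1]))
s=plane(m,[[90.6,162.5],[73.3,214.2]],.018);print('spots',s)
goto(t[0],t[1],.24,100)
E
```

```text
tube [0.47012343 0.38358337 0.098     ] disc [0.45981422 0.32028208 0.016     ] dist 0.06413527822732717
leds [[0.46614952 0.38225644 0.153     ]
 [0.47735454 0.38495597 0.153     ]] mid [0.47175203 0.38360621 0.153     ] 13.545643263629884
lug [0.4505884  0.37861512 0.102     ] [-0.01953503 -0.00496825  0.004     ] 14.26925287537867
gaps [[0.62683725 0.10428958 0.11      ]
 [0.66613825 0.13581026 0.11      ]] [0.64648775 0.12004992 0.11      ] -141.26923964339827 0.050379775387812395
white [[0.61946423 0.13155792 0.11      ]
 [0.6685727  0.1113565  0.11      ]] [0.64401846 0.12145721 0.11      ] 157.63953841640452 0.05310121300890938
spots [[0.43898134 0.11125103 0.018     ]
 [0.50169154 0.09135928 0.018     ]]
row [-0.01, -0.08, 0.13] [-0.0534, 0.0019, 0.0994] now [0.418  0.3723 0.3395] yaw 100.13 t 1.15
```

```bash
python3 - <<'E'
from h import *
goto(.4705,.3836,.20,104)
E
```

```text
row [-0.01, -0.08, -3.87] [-0.0538, 0.0019, 0.1394] now [0.418  0.3723 0.3395] yaw 100.13 t 1.15
```

Request:
play_rows:
  plan: [0,0,-3.9,-0.0538,0.0019,0.05,0.5,0,0,-3.9,-0.0538,0.0019,0.1,0.5,0,0,-3.9,-0.0538,0.0019,0.1394,0.5,0,0,-3.9,-0.0538,0.0019,0.1394,0.5]

```text
clock: 1.65
position: [0.4698, 0.3819, 0.1974]
ee_rot: [-0.122, 0.993, -0.002, -0.003]
ft_force: [0.3, 0.4, -0.0]
grip_width: 0.499
grasp_force: 0.0
```

```bash
python3 - <<'E'
from h import *
a,m=cam('wrist'); save(a[0:480,140:540],'pics/w2.png')
goto(.4705,.3836,.13,104)
E
```

```text
row [-0.04, -0.12, -0.04] [0.0002, 0.0011, 0.0704] now [0.4711 0.3827 0.2004] yaw 103.96 t 1.7
```

View pics/w2.png

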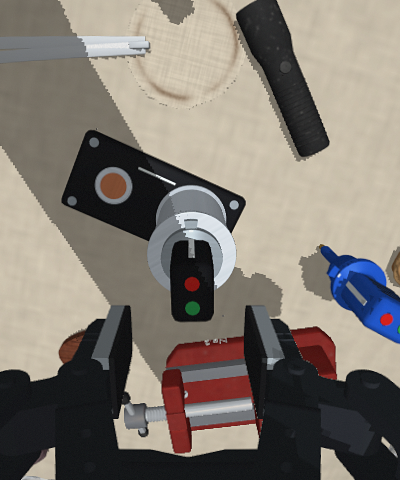

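Close view: grip at crop (192,285), its flats parallel to the pads and centred between them within a few mm. Descend and grip.

```bash
python3 - <<'E'
from h import *
m=viewer.camera_model('wrist')
L=plane(m,[[332,284.3],[333,308.5]],.153);print(L,L.mean(0),np.degrees(np.arctan2(*(L[1]-L[0])[1::-1])),plane(m,[[332,252]],.098),plane(m,[[253.5,185.5]],.016))
x,y=L.mean(0)[:2]; goto(.4705,y,.13,104)
E
```

```text
[[0.46881933 0.38336261 0.153     ]
 [0.48065743 0.38683867 0.153     ]] [0.47473838 0.38510064 0.153     ] 16.36398977740291 [[0.47207377 0.38470998 0.098     ]] [[0.46231934 0.32173652 0.016     ]]
row [-0.04, -0.12, -0.04] [-0.0002, 0.0025, 0.0704] now [0.4711 0.3827 0.2004] yaw 103.96 t 1.7
```

Request:
play_rows:
  plan: [0,0,-1,-0.001,0.002,0.035,0.5,0,0,-1,-0.001,0.002,0.0704,0.5,0,0,-1,-0.001,0.002,0.0704,0.5,0,0,-1,-0.001,0.002,0.0704,0.3,0,0,-1,-0.001,0.002,0.0704,0,0,0,-1,-0.001,0.002,0.0704,0,0,0,-1,-0.001,0.002,0.0704,0,0,0,-1,-0.001,0.002,0.0704,0]
  squeeze: 60

```text
clock: 2.7
position: [0.4739, 0.3853, 0.1335]
ee_rot: [-0.129, 0.992, 0.001, 0.002]
ft_force: [-0.6, -1.4, 7.4]
grip_width: 0.221
grasp_force: 59.3
```

```bash
python3 - <<'E'
from h import *
o=status.get_obs();print(o['ft_force'],o['torque'],o['grip_width'],o['grasp_force'])
goto(.472,.3845,.13,105)
E
```

```text
[-0.64106736 -1.35378348  7.41256945] [-0.02686316  0.25540888 -0.00260163] 0.2213748282442007 59.255141615867615
row [0.14, 0.22, -0.15] [0.0021, -0.0003, 0.0035] now [0.4739 0.3853 0.1335] yaw 104.85 t 2.7
```

Request:
play_rows:
  plan: [0,0,0,0,0,-0.02,0,0,0,0,0,0,-0.05,0,0,0,0,0,0,-0.09,0,0,0,0,0,0,-0.11,0,0,0,0,0,0,-0.11,0,0,0,0,0,0,-0.11,0]

```text
clock: 3.45
position: [0.4726, 0.3839, 0.2398]
ee_rot: [-0.129, 0.992, -0.0, -0.0]
ft_force: [-0.4, 0.6, -1.2]
grip_width: 0.224
grasp_force: 58.8
```

```bash
python3 - <<'E'
from h import *
o=status.get_obs();print(o['ft_force'],o['torque'],o['grip_width'],o['grasp_force'])
a,m=cam('wrist'); R=Rot.from_quat(o['ee_rot']);p=o['position']
X=[p+R.apply([0,0,d]) for d in(.0355,.1135)]; print(proj(m,X))
t,n=cam('top');s,q=cam('scene'); save(t,'pics/t2.png');save(s,'pics/s2.png');save(a,'pics/w3.png');print(proj(n,X),proj(q,X))
u,v=proj(m,X)[1].astype(int); u1,v1=proj(q,X)[1].astype(int)
c=[cv2.resize(a[v-80:v+70,u-100:u+100],(400,300)),cv2.resize(s[v1-52:v1+23,u1-50:u1+50],(400,300))]
save(np.hstack(c),'pics/c3.png'); print(u,v,u1,v1)
goto(.461,.321,.2,104)
E
```

```text
[-0.37515662  0.63388144 -1.22194702] [-0.02194519  0.06266108  0.04015902] 0.22448244920332383 58.82344722747803
[[329.46743394 299.44844698]
 [328.92318693 243.34119457]]
[[215.2698291  248.72430793]
 [222.33488578 256.59351732]] [[244.97620876 167.15216037]
 [249.61293255 194.60590674]]
328 243 249 194
row [-0.05, -0.09, 0.85] [0.0272, -0.0577, 0.0395] now [0.4725 0.3838 0.2394] yaw 104.85 t 3.6
```

View pics/c3.png

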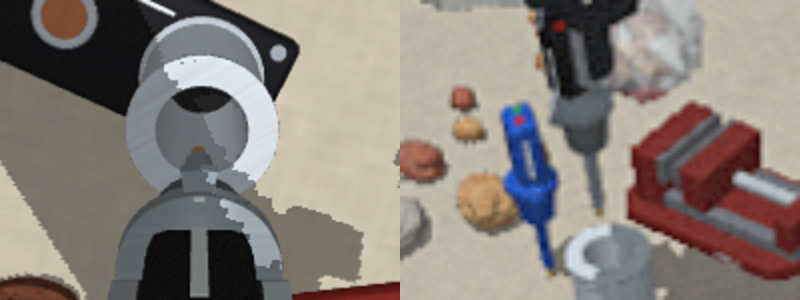

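```bash
python3 - <<'E'
from h import *
o=status.get_obs();R=Rot.from_quat(o['ee_rot']);p=o['position'];m=viewer.camera_model('wrist')
P=lambda *v:((proj(m,[p+R.apply(v)])[0]-[228,163])*2).round(1)
print('lug bot/top',P(.022,0,.0355),P(.022,0,.0315),'flange near bot,top',P(.0175,0,.0355),P(.0175,0,.0295),'sides',P(0,.0175,.0295),P(0,-.0175,.0295))
print('plug foot near',P(.01,0,.0615),'tip',P(0,0,.1135),P(.002,0,.1135),P(.004,0,.1135),'tip ball',P(.0022,0,.1113))
print('tube top',plane(m,[[228+101.5,163+62]],.098),'disc',plane(m,[[228+32,163+7]],.016))
E
```

```text
lug bot/top [203.1 177.1] [203.2 183.6] flange near bot,top [203.1 197.3] [203.2 207.7] sides [286.4 285.4] [119.7 285.3]
plug foot near [202.5 188.4] tip [201.8 160.7] [201.8 154.5] [201.9 148.2] tip ball [201.9 156.1]
tube top [[0.46853405 0.38308467 0.098     ]] disc [[0.45908036 0.32029202 0.016     ]]
```

```bash
python3 - <<'E'
from h import *
a=cv2.imread('pics/w3.png')
c=cv2.resize(a[200:320,260:400],(700,600),interpolation=cv2.INTER_CUBIC); cv2.imwrite('pics/c4.png',c)
E
```

```text
(no output)
```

View pics/c4.png

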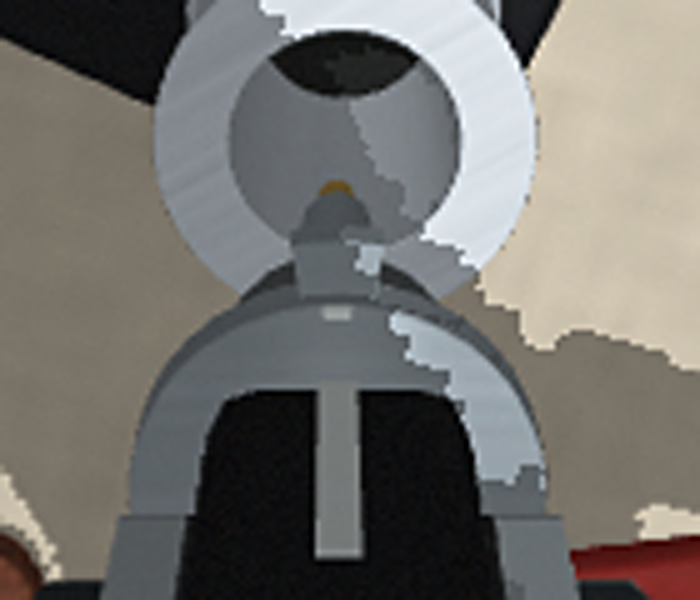

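The crop shows the tip end at wrist pixel (327.2,236.2), about 3 mm toward the camera of the tool axis. I'll allow for that and move just above the disc.

```bash
python3 - <<'E'
from h import *
goto(.4627,.3224,.1415,104.85)
E
```

```text
row [-0.05, -0.09, -0.0] [0.0251, -0.0567, 0.0979] now [0.4725 0.3838 0.2394] yaw 104.85 t 3.6
```

Request:
play_rows:
  plan: [0,0,0,0.0251,-0.0567,0,0,0,0,0,0.0251,-0.0567,0.02,0,0,0,0,0.0251,-0.0567,0.06,0,0,0,0,0.0251,-0.0567,0.0979,0,0,0,0,0.0251,-0.0567,0.0979,0,0,0,0,0.0251,-0.0567,0.0979,0]

```text
clock: 4.35
position: [0.4637, 0.3232, 0.1439]
ee_rot: [-0.129, 0.992, 0.0, 0.001]
ft_force: [0.8, 0.7, 0.1]
grip_width: 0.225
grasp_force: 59.1
```

```bash
cat >> h.py <<'E'
def tipcrop(name,w=70,h=60,dz=0):
    "wrist view crop round the expected tip, 5x"
    o=status.get_obs(); a,m=cam('wrist'); R=Rot.from_quat(o['ee_rot'])
    u,v=proj(m,[o['position']+R.apply([.0031,-.0011,.1135])])[0].astype(int)
    save(cv2.resize(a[v-h:v+h,u-w:u+w],None,fx=5,fy=5,interpolation=cv2.INTER_CUBIC),name); print('origin',u-w,v-h); return a,m
E
python3 - <<'E'
from h import *
o=status.get_obs();print(o['ft_force'])
a,m=tipcrop('pics/c5.png')
print(proj(m,[[.46,.3205,.016]]))
for b in blobs(a,(5,80,60),(20,220,255),8):
    if 220<b[0][0]<420 and 140<b[0][1]<320: print(b)
goto(.4627,.3224,.1285,104.85)
E
```

```text
[0.81933293 0.66885452 0.08378899]
origin 257 178
[[326.10249403 229.79723667]]
([325.9, 228.4], [311, 215, 31, 29, 662])
row [0.06, 0.13, -0.01] [0.0016, -0.0007, 0.0159] now [0.464  0.3234 0.1444] yaw 104.84 t 4.4
```

View pics/c5.png

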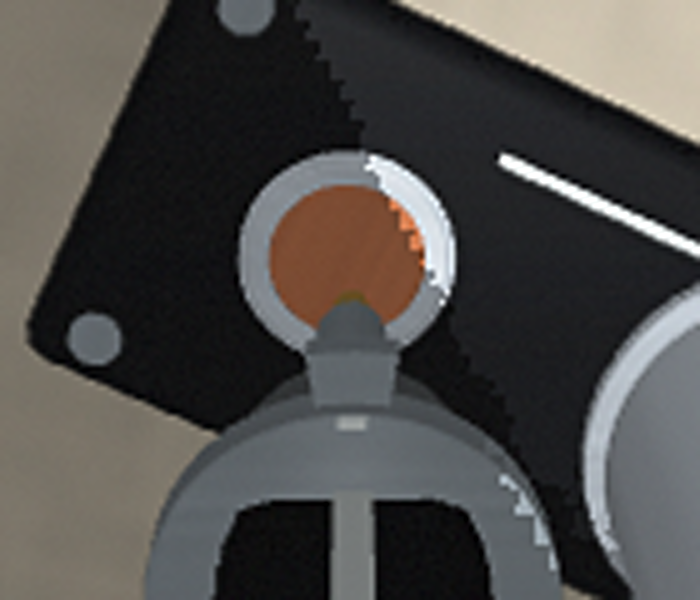

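Tip end at wrist pixel (327,236.4), disc centre (326.6,230.4). One picture is left, so I continue with numbers only.

```bash
python3 - <<'E'
from h import *
o=status.get_obs();R=Rot.from_quat(o['ee_rot']);p=o['position'];m=viewer.camera_model('wrist')
print('commanded settle check',p,o['joint_velocities'].round(3))
t=plane(m,[[327,238.7]],p[2]-.1135)[0]; d=plane(m,[[326.6,230.4]],.016)[0]
print('tip',t,'disc',d,'tool offs',R.inv().apply(t-p),'need tool shift',R.inv().apply(d-t))
E
```

```text
commanded settle check [0.46399427 0.32344611 0.14436309] [-0.001 -0.007 -0.    -0.001 -0.002 -0.006  0.001]
tip [0.46157653 0.32173631 0.03086309] disc [0.46081784 0.32126508 0.016     ] tool offs [ 0.00302317 -0.001155    0.11349249] need tool shift [ 0.00088658 -0.00027707  0.0148609 ]
```

Request:
play_rows:
  plan: [0,0,0,0.0009,0,0.008,0,0,0,0,0.0009,0,0.0125,0,0,0,0,0.0009,0,0.0145,0,0,0,0,0.0009,0,0.016,0,0,0,0,0.0009,0,0.016,0,0,0,0,0.0009,0,0.016,0]

```text
clock: 5.15
position: [0.4624, 0.3227, 0.1268]
ee_rot: [-0.129, 0.992, 0.0, 0.0]
ft_force: [0.6, 0.4, 1.1]
grip_width: 0.224
grasp_force: 59.5
```

```bash
python3 - <<'E'
from h import *
o=status.get_obs();print(o['ft_force'],o['torque'],o['position'],o['clock'])
E
```

```text
[0.64336548 0.38315138 1.05247244] [-0.12106094  0.17400147 -0.01514782] [0.46239164 0.32269175 0.126839  ] 5.15
```

Request:
play_rows:
  plan: [0,0,0,0,0,0.0007,0,0,0,0,0,0,0.0007,0,0,0,0,0,0,0.0007,0]

```text
clock: 5.52
position: [0.4623, 0.3227, 0.126]
ee_rot: [-0.129, 0.992, 0.0, 0.0]
ft_force: [-0.9, -0.2, 2.2]
grip_width: 0.229
grasp_force: 59.5
```

```bash
python3 - <<'E'
from h import *
for i in range(5):
    viewer.camera('top'); o=status.get_obs();print(o['ft_force'],o['torque'],o['position'],o['clock'])
E
```

```text
[-0.87880669  0.81708321  1.9693491 ] [-0.03997783  0.12179958  0.03235147] [0.46236701 0.32267757 0.12600566] 5.575
[-0.56283017 -1.04014354  1.76721947] [-0.01522428  0.11680724 -0.03206645] [0.46235214 0.3226714  0.12599644] 5.625
[0.38041759 0.73991603 1.59128648] [ 0.04078543  0.07048086 -0.06140177] [0.4623348  0.32266205 0.12595911] 5.675
[ 0.22837548 -0.25219462  2.28800071] [-0.05758376  0.12463601  0.03340596] [0.462339   0.32267583 0.1259781 ] 5.725
[-0.54185082 -0.00822172  1.51701441] [-0.02751137  0.13555718  0.01955582] [0.46234907 0.32261439 0.12594487] 5.775
```

Pressed: the force rise of about 3 N matches roughly 3 mm of tip travel. Now to the white ring.

```bash
python3 - <<'E'
from h import *
goto(.442,.1135,.165,104.85); print(status.get_obs()['joint_pos'])
E
```

```text
row [0.01, 0.01, -0.0] [0.0732, -0.1969, -0.0391] now [0.4623 0.3226 0.1259] yaw 104.85 t 5.78
[-0.7677887   0.2938409   0.09072702  1.77409881 -0.02990985  1.07483798
  1.16321111]
```

Request:
play_rows:
  plan: [0,0,0,0,0,-0.01,0,0,0,0,0,0,-0.04,0,0,0,0,0.02,-0.055,-0.04,0,0,0,0,0.04,-0.11,-0.04,0,0,0,0,0.06,-0.165,-0.04,0,0,0,0,0.0732,-0.197,-0.04,0,0,0,0,0.0732,-0.197,-0.04,0,0,0,0,0.0732,-0.197,-0.04,0]

```text
clock: 6.78
position: [0.4421, 0.1141, 0.1663]
ee_rot: [-0.129, 0.992, 0.0, 0.0]
ft_force: [-0.3, 0.0, -1.3]
grip_width: 0.222
grasp_force: 59.1
```

```bash
cat > spots.py <<'E'
from h import *
o=status.get_obs();a,m=cam('wrist');R=Rot.from_quat(o['ee_rot']);p=o['position']
save(a,'pics/spots%d.png'%int(o['clock']*100))
print('ft',o['ft_force'],'pos',p.round(4))
tip=p+R.apply([.0030,-.0012,.1135]); print('tip',tip.round(4),'px',proj(m,[tip,tip+R.apply([.0022,0,-.0022])]))
hsv=cv2.cvtColor(a,cv2.COLOR_RGB2HSV)
white=cv2.inRange(hsv,(0,0,150),(180,45,255)); red=cv2.inRange(hsv,(0,130,90),(8,255,255))|cv2.inRange(hsv,(172,130,90),(180,255,255))
for nm,k in(('white',white),('red',red)):
    n,l,s,c=cv2.connectedComponentsWithStats(k)
    for i in range(1,n):
        X=plane(m,[c[i]],.018)[0]
        if s[i,4]>60 and .38<X[0]<.54 and .05<X[1]<.16:
            pts=np.argwhere(l==i)[:,::-1].astype(float); P=plane(m,pts,.018)
            b=np.c_[P[:,:2],np.ones(len(P))]; q=np.linalg.lstsq(b,(P[:,:2]**2).sum(1),rcond=None)[0]
            cx,cy=q[:2]/2; r=np.sqrt(q[2]+cx*cx+cy*cy)
            C=np.array([cx,cy,.018]); print(nm,s[i],'circle',cx.round(4),cy.round(4),'d',(2*r).round(4),'shift',R.inv().apply(C-tip).round(4))
# brass tip pixels near prediction
u,v=proj(m,[tip])[0].astype(int); sub=hsv[v-25:v+25,u-25:u+25]
k=cv2.inRange(sub,(12,110,50),(30,255,255)); ys,xs=np.nonzero(k)
if len(xs): print('brass n',len(xs),'x',u-25+xs.mean(),'ytop',v-25+ys.min(), 'ymean',v-25+ys.mean())
E
python3 spots.py
```

```text
ft [-0.30005031  0.04020241 -1.28945927] pos [0.4421 0.1141 0.1663]
tip [0.4396 0.1122 0.0528] px [[326.91405302 238.66075667]
 [326.90847387 236.27097514]]
red [265 284  22  24 123] circle 0.5015 0.0914 d 0.0172 shift [-0.0545 -0.036   0.0348]
red [317 344  22  20 338] circle 0.5395 0.1392 d 0.0122 shift [-0.1034  0.0004  0.0348]
brass n 9 x 327.3333333333333 ytop 236 ymean 237.22222222222223
```

```bash
python3 - <<'E'
from h import *
import glob
f=sorted(glob.glob('pics/spots*.png'))[-1]; a=cv2.imread(f)[:,:,::-1].copy(); m=viewer.camera_model('wrist')
u,v=proj(m,[[.439,.1115,.018]])[0]; print(u,v)
hsv=cv2.cvtColor(a,cv2.COLOR_RGB2HSV)
k=cv2.inRange(hsv,(0,0,110),(180,70,255))
ys,xs=np.nonzero(k[int(v)-25:int(v)+26,int(u)-25:int(u)+26]); 
print('\n'.join(''.join('#' if q else '.' for q in r) for r in k[int(v)-22:int(v)+30,int(u)-26:int(u)+26]))
E
```

```text
325.7003585415429 222.38019234768188
....................................................
....................................................
....................................................
....................................................
....................................................
....................................................
....................................................
....................................................
....................................................
.......................##########...................
.....................##############.................
...................##################...............
..................#####.........######..............
.................#####............#####.............
................####...............####.............
................###.................####............
...............####..................###............
..............####....................###...........
..............####....................###...........
..............###.....................####..........
...
[... 992 characters left out ...]
...........
....................................................
....................................................
....................................................
....................................................
....................................................
....................................................
....................................................
....................................................
....................................................
....................................................
....................................................
....................................................
....................................................
```

White ring centre at about (.4390,.1121), 0.6 mm from under the tip. Descend.

Request:
play_rows:
  plan: [0,0,0,0.0006,0,0.02,0,0,0,0,0.0006,0,0.028,0,0,0,0,0.0006,0,0.0325,0,0,0,0,0.0006,0,0.0345,0,0,0,0,0.0006,0,0.036,0,0,0,0,0.0006,0,0.036,0,0,0,0,0.0006,0,0.036,0]

```text
clock: 7.7
position: [0.4416, 0.1134, 0.1302]
ee_rot: [-0.129, 0.992, 0.0, 0.0]
ft_force: [0.1, 0.2, 1.3]
grip_width: 0.223
grasp_force: 59.5
```

Request:
play_rows:
  plan: [0,0,0,0,0,0.0006,0,0,0,0,0,0,0.0006,0,0,0,0,0,0,0.0006,0]

```text
clock: 8.07
position: [0.4416, 0.1134, 0.1294]
ee_rot: [-0.129, 0.992, 0.0, 0.0]
ft_force: [-0.7, 1.1, 0.2]
grip_width: 0.226
grasp_force: 59.5
```

```bash
python3 - <<'E'
from h import *
for i in range(4):
    viewer.camera('top'); o=status.get_obs();print(o['ft_force'],o['position'],o['clock'])
goto(.504,.0932,.165,104.85)
E
```

```text
[-0.16435222  0.60397675  0.09765365] [0.44154285 0.11336132 0.12938681] 8.125
[-0.04054862  0.7525612   1.0990168 ] [0.44156762 0.11337643 0.12938544] 8.175
[-0.09425603  0.65002422  0.51702447] [0.44153356 0.11334329 0.12935214] 8.225
[-1.73961926  1.99328489  0.8017651 ] [0.44154188 0.11333957 0.12937307] 8.275
row [0.01, 0.02, -0.0] [-0.0552, -0.0355, -0.0356] now [0.4415 0.1133 0.1294] yaw 104.85 t 8.28
```

Request:
play_rows:
  plan: [0,0,0,0,0,-0.012,0,0,0,0,0,0,-0.0356,0,0,0,0,-0.03,-0.018,-0.0356,0,0,0,0,-0.0552,-0.0355,-0.0356,0,0,0,0,-0.0552,-0.0355,-0.0356,0,0,0,0,-0.0552,-0.0355,-0.0356,0]

```text
clock: 9.02
position: [0.5033, 0.0932, 0.165]
ee_rot: [-0.129, 0.992, 0.0, -0.0]
ft_force: [-0.2, -0.1, -0.8]
grip_width: 0.225
grasp_force: 59.1
```

```bash
python3 spots.py
```

```text
ft [-0.1987761  -0.07345144 -0.78288815] pos [0.5033 0.0932 0.165 ]
tip [0.5006 0.0913 0.0515] px [[326.97381827 238.67363296]
 [326.96860427 236.28376664]]
white [368 128  29  29 179] circle 0.4385 0.1115 d 0.0174 shift [0.0549 0.0354 0.0335]
red [314 212  28  27 229] circle 0.5014 0.0918 d 0.0174 shift [-0.0009  0.0003  0.0335]
brass n 10 x 326.8 ytop 236 ymean 236.9
```

Red ring at (.5014,.0918), 0.9 mm off. Descend, aiming for a measured z of about .1293.

Request:
play_rows:
  plan: [0,0,0,-0.0009,0.0003,0.02,0,0,0,0,-0.0009,0.0003,0.028,0,0,0,0,-0.0009,0.0003,0.0325,0,0,0,0,-0.0009,0.0003,0.0345,0,0,0,0,-0.0009,0.0003,0.0357,0,0,0,0,-0.0009,0.0003,0.0357,0,0,0,0,-0.0009,0.0003,0.0357,0]

```text
clock: 9.95
position: [0.5047, 0.0937, 0.1294]
ee_rot: [-0.129, 0.992, 0.0, 0.0]
ft_force: [-0.6, 0.2, 0.4]
grip_width: 0.222
grasp_force: 59.5
```

```bash
python3 - <<'E'
from h import *
for i in range(4):
    viewer.camera('top'); o=status.get_obs();print(o['ft_force'],o['position'],o['clock'])
E
```

```text
[-1.12269729  0.99975083  0.81098759] [0.50472655 0.09372087 0.12937384] 10.0
[-1.55912033  1.1498943   0.81335381] [0.50471599 0.09369674 0.12933013] 10.05
[-1.09788621  0.31938113  0.73053444] [0.50472029 0.09371354 0.12932374] 10.1
[-1.02998081  0.66049366  0.91724367] [0.50472814 0.09370853 0.12930475] 10.15
```

All three presses look done. Now lift and view the collar with the tip clear of it.

```bash
python3 - <<'E'
from h import *
n=viewer.camera_model('top')
print('cabinet/open drawer', plane(n,[[365,95],[365,130],[430,145]],.1), plane(n,[[365,95]],.2),'dark stone by flask',plane(n,[[395,162]],.02))
print('collar top', plane(n,[[352.5,188]],.11))
goto(.63,.06,.27,104.85)
E
```

```text
cabinet/open drawer [[ 0.86355647  0.10032642  0.1       ]
 [ 0.77784583  0.09781344  0.1       ]
 [ 0.75014712 -0.04703323  0.1       ]] [[0.81215457 0.10533837 0.2       ]] dark stone by flask [[0.73633601 0.02115145 0.02      ]]
collar top [[0.63821843 0.12089824 0.11      ]]
row [0.01, 0.01, -0.0] [-0.1125, -0.0647, -0.1407] now [0.5047 0.0937 0.1293] yaw 104.85 t 10.15
```

Request:
play_rows:
  plan: [0,0,0,0,0,-0.02,0,0,0,0,0,0,-0.08,0,0,0,0,0,0,-0.1407,0,0,0,0,-0.04,-0.03,-0.1407,0,0,0,0,-0.09,-0.05,-0.1407,0,0,0,0,-0.1125,-0.0647,-0.1407,0,0,0,0,-0.1125,-0.0647,-0.1407,0,0,0,0,-0.1125,-0.0647,-0.1407,0]

```text
clock: 11.15
position: [0.6296, 0.0601, 0.2696]
ee_rot: [-0.129, 0.992, 0.0, -0.0]
ft_force: [-0.2, -0.3, -1.2]
grip_width: 0.225
grasp_force: 59.1
```

```bash
cat > collar.py <<'E'
from h import *
o=status.get_obs();a,m=cam('wrist');R=Rot.from_quat(o['ee_rot']);p=o['position']
save(a,'pics/col%d.png'%int(o['clock']*100)); print('pos',p.round(4),'ft',o['ft_force'].round(2))
hsv=cv2.cvtColor(a,cv2.COLOR_RGB2HSV)
c0=np.array([.643,.1205,.11])
if 'C' in globals(): pass
print('expected px',proj(m,[c0]))
for nm,k,amin in(('orange',cv2.inRange(hsv,(8,170,150),(20,255,255)),12),('white',cv2.inRange(hsv,(0,0,140),(180,40,255)),6)):
    n,l,s,c=cv2.connectedComponentsWithStats(k)
    for i in range(1,n):
        X=plane(m,[c[i]],.11)[0]
        if s[i,4]>=amin and np.linalg.norm((X-c0)[:2])<.045:
            P=plane(m,[c[i]],.107 if (nm=='orange' and s[i,4]>250) else .11)[0]
            print(nm,c[i].round(1),s[i],P.round(4),'r',np.linalg.norm((X-c0)[:2]).round(4))
u,v=proj(m,[c0])[0].astype(int)
np.save('uv.npy',[u,v])
E
python3 collar.py
```

```text
pos [0.6296 0.0601 0.2696] ft [-0.21 -0.3  -1.19]
expected px [[403.16468215 260.60344421]]
white [422.4 238.5] [419 235   8   9  23] [0.6231 0.1288 0.11  ] r 0.0216
white [381.2 287.1] [378 283   8   9  25] [0.6675 0.1111 0.11  ] r 0.0263
```

```bash
python3 - <<'E'
import cv2,glob
a=cv2.imread(sorted(glob.glob('pics/col*.png'))[-1]); cv2.imwrite('pics/c6.png',cv2.resize(a[200:320,330:470],(700,600),interpolation=cv2.INTER_CUBIC))
E
```

```text
(no output)
```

View pics/c6.png

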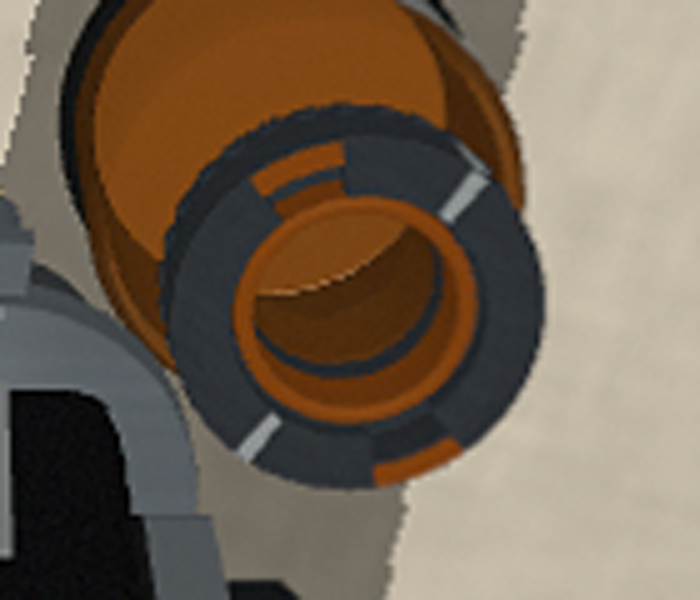

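The view shows the orange gap marks at crop (300,167) and (419,464), white lines at (465,195) and (260,437), and the collar's top circle centred near (356,311).

```bash
python3 - <<'E'
from h import *
m=viewer.camera_model('wrist'); f=lambda *q:plane(m,[[330+x/5,200+y/5] for x,y in q],.11)
ang=lambda a,b:np.degrees(np.arctan2(*(b-a)[1::-1]))
g=f((300,167),(419,464)); w=f((465,195),(260,437)); e=f((168,308),(545,308),(356,488))
print('gaps',g,g.mean(0),ang(g[0],g[1]),np.linalg.norm(g[0]-g[1])); print('white',w,w.mean(0),ang(w[0],w[1])); print('edge',e,(e[0]+e[1])/2,np.linalg.norm(e[0]-e[1]))
print('gapedges',f((253,185),(345,150),(375,475),(460,445)))
E
```

```text
gaps [[0.62547733 0.10511109 0.11      ]
 [0.66573207 0.13691046 0.11      ]] [0.6456047  0.12101077 0.11      ] 38.30710079180157 0.05129954698494056
white [[0.62332505 0.12968055 0.11      ]
 [0.66761102 0.11213916 0.11      ]] [0.64546803 0.12090985 0.11      ] -21.6082018842163
edge [[0.65123592 0.09280565 0.11      ]
 [0.63690324 0.14698114 0.11      ]
 [0.67198531 0.12886022 0.11      ]] [0.64406958 0.1198934  0.11      ] 0.05603935188657253
gapedges [[0.62983369 0.09933504 0.11      ]
 [0.62135651 0.11063155 0.11      ]
 [0.66917817 0.13098758 0.11      ]
 [0.66115474 0.14194515 0.11      ]]
```

```bash
cat > ins.py <<'E'
from h import *
import sys
# usage: yaw of tester x (deg), flange underside z; optional cx cy
C=np.array([.6455,.1210]); off=np.array([.0013,-.0007,.0355]); ax=np.array([.014,-.0035,1])  # tester axis in tool frame
def row(yaw,z,C=C):
    o=status.get_obs(); R=Rot.from_quat(o['ee_rot'])
    a=np.radians(yaw+90); Y=np.array([np.cos(a),np.sin(a),0]); Z=np.array([0,0,-1.])
    T=Rot.from_matrix(np.c_[np.cross(Y,Z),Y,Z])*Rot.from_rotvec([ax[1],-ax[0],0])
    p=np.r_[C,z]-T.apply(off)
    print('row',(R.inv()*T).as_rotvec(degrees=True).round(2).tolist(),R.inv().apply(p-o['position']).round(4).tolist(),'pos',o['position'].round(4),'ft',o['ft_force'].round(2),'tq',o['torque'].round(2),'t',round(o['clock'],2))
    s=o['position']+R.apply(off); print('flange now',s.round(4),'yaw',np.degrees(np.arctan2(*R.as_matrix()[1::-1,1])).round(2)-90)
a=[float(v) for v in sys.argv[1:]]
row(a[0],a[1],np.array(a[2:4]) if len(a)>2 else C)
E
python3 ins.py 38.35 .23
```

```text
row [-0.34, -0.75, -23.48] [-0.0316, 0.0554, 0.0044] pos [0.6295 0.0603 0.2699] ft [ 0.4  -0.05 -1.4 ] tq [-0.04 -0.01  0.01] t 11.2
flange now [0.6284 0.0593 0.2344] yaw 14.870000000000005
```

Request:
play_rows:
  plan: [-0.15,-0.35,-10,-0.015,0.025,0.004,0,-0.34,-0.75,-20,-0.0316,0.0554,0.0044,0,-0.34,-0.75,-23.5,-0.0316,0.0554,0.0044,0,-0.34,-0.75,-23.5,-0.0316,0.0554,0.0044,0,-0.34,-0.75,-23.5,-0.0316,0.0554,0.0044,0]

```text
clock: 11.82
position: [0.6461, 0.1211, 0.2659]
ee_rot: [-0.327, 0.945, 0.004, 0.006]
ft_force: [-0.3, 0.0, -1.6]
grip_width: 0.227
grasp_force: 59.2
```

```bash
python3 ins.py 38.35 .15; python3 - <<'E'
from h import *
a,m=cam('wrist'); save(a,'pics/hov.png'); o=status.get_obs();R=Rot.from_quat(o['ee_rot'])
tip=o['position']+R.apply([.0030,-.0012,.1135]); u,v=proj(m,[tip])[0]; print('tip pred',tip.round(4),u,v)
hsv=cv2.cvtColor(a,cv2.COLOR_RGB2HSV)
c0=np.array([.6455,.121,.11])
k=cv2.inRange(hsv,(0,0,120),(180,50,255)); n,l,s,c=cv2.connectedComponentsWithStats(k)
for i in range(1,n):
    X=plane(m,[c[i]],.11)[0]
    if s[i,4]>=6 and np.linalg.norm((X-c0)[:2])<.035: print('white',c[i].round(1),s[i],X.round(4),np.degrees(np.arctan2(*(X-c0)[1::-1])))
print(hsv[int(v)-4:int(v)+6,int(u)].tolist())
g=cv2.cvtColor(a,cv2.COLOR_RGB2GRAY); uc,vc=proj(m,[c0])[0]; print('collar px',uc,vc)
E
```

```text
row [-0.03, 0.02, -0.12] [0.0009, 0.0006, 0.0804] pos [0.6461 0.1211 0.2659] ft [-0.27  0.04 -1.56] tq [-0.03  0.03 -0.06] t 11.82
flange now [0.6459 0.1202 0.2304] yaw 38.22999999999999
tip pred [0.6456 0.1195 0.1523] 326.62560463554104 239.19178202713618
white [356.6 203.7] [352 200  10   8  34] [0.6233 0.1286 0.11  ] 161.09387470447987
white [327.2 262. ] [324 261   7   3  20] [0.6702 0.1394 0.11  ] 36.68368745009754
[[13, 207, 90], [16, 201, 103], [20, 173, 96], [22, 81, 85], [104, 33, 85], [101, 25, 83], [101, 25, 83], [101, 25, 83], [98, 25, 83], [98, 25, 83]]
collar px 328.34174447416797 221.2869831884883
```

Request:
play_rows:
  plan: [0,0,0,0.0005,0.0003,0.03,0,0,0,0,0.0005,0.0003,0.06,0,0,0,0,0.0005,0.0003,0.085,0,0,0,0,0.0005,0.0003,0.105,0,0,0,0,0.0005,0.0003,0.116,0,0,0,0,0.0005,0.0003,0.116,0,0,0,0,0.0005,0.0003,0.116,0]

```text
clock: 12.75
position: [0.6474, 0.1228, 0.1506]
ee_rot: [-0.328, 0.945, 0.004, 0.007]
ft_force: [-0.1, 0.6, -1.5]
grip_width: 0.225
grasp_force: 59.3
```

```bash
python3 ins.py 38.35 .104 .6455 .1205
```

```text
row [-0.05, 0.08, -0.01] [0.0023, -0.0001, 0.011] pos [0.6474 0.1228 0.1506] ft [-0.13  0.64 -1.45] tq [ 0.   -0.    0.02] t 12.75
flange now [0.6472 0.1219 0.1151] yaw 38.34
```

Request:
play_rows:
  plan: [0,0,0,0.0023,0,0.002,0,0,0,0,0.0023,0,0.004,0,0,0,0,0.0023,0,0.006,0,0,0,0,0.0023,0,0.0075,0,0,0,0,0.0023,0,0.009,0,0,0,0,0.0023,0,0.009,0]

```text
clock: 13.5
position: [0.6456, 0.1216, 0.1409]
ee_rot: [-0.328, 0.944, 0.004, 0.007]
ft_force: [2.7, 1.4, 3.7]
grip_width: 0.221
grasp_force: 59.7
```

```bash
python3 ins.py 38.35 .1005 .6455 .1205
```

```text
row [-0.05, 0.07, -0.0] [0.0001, -0.0003, 0.0049] pos [0.6456 0.1216 0.1409] ft [2.7  1.42 3.71] tq [ 0.32 -0.81 -0.05] t 13.5
flange now [0.6454 0.1207 0.1054] yaw 38.349999999999994
```

Flange is at .1054 with a 5 N seal load, so the lugs are in the gaps. Small lateral relief, then press down.

Request:
play_rows:
  plan: [0,0,0,-0.001,0,0,0,0,0,0,-0.001,0,0.0015,0,0,0,0,-0.001,0,0.003,0,0,0,0,-0.001,0,0.0045,0,0,0,0,-0.001,0,0.0055,0,0,0,0,-0.001,0,0.0055,0]

```text
clock: 14.25
position: [0.646, 0.1219, 0.1358]
ee_rot: [-0.328, 0.945, 0.004, 0.006]
ft_force: [-1.8, -1.1, 10.1]
grip_width: 0.228
grasp_force: 61.0
```

```bash
python3 ins.py 38.35 .1005 .6455 .1205
```

```text
row [-0.03, 0.01, -0.02] [0.0005, -0.0002, -0.0003] pos [0.646  0.1219 0.1358] ft [-1.75 -1.08 10.14] tq [-0.3   0.51 -0.02] t 14.25
flange now [0.6457 0.1209 0.1002] yaw 38.34
```

Fully down (flange .1002, about 11 N). Turn clockwise about the tester axis.

Request:
play_rows:
  plan: [0.11,-0.03,8,0.0003,-0.0001,0,0,0.22,-0.06,16,0.0003,-0.0002,0,0,0.34,-0.08,24,0.0003,-0.0004,0,0,0.45,-0.11,32,0.0003,-0.0005,0,0,0.56,-0.14,40,0.0003,-0.0006,0,0,0.67,-0.17,48,0.0003,-0.0008,0,0,0.78,-0.2,56,0.0003,-0.0009,0,0,0.85,-0.21,61,0.0003,-0.001,0,0,0.85,-0.21,61,0.0003,-0.001,0,0,0.85,-0.21,61,0.0003,-0.001,0,0]

```text
clock: 15.5
position: [0.6466, 0.1203, 0.1358]
ee_rot: [0.197, 0.98, 0.0, 0.008]
ft_force: [-1.4, -2.5, 10.7]
grip_width: 0.228
grasp_force: 60.8
```

```bash
python3 ins.py -22 .102 .6455 .1205
```

```text
row [-0.03, 0.06, -0.7] [0.0003, 0.0003, -0.0018] pos [0.6466 0.1203 0.1358] ft [-1.4  -2.45 10.71] tq [-0.48  0.22  0.  ] t 15.5
flange now [0.6457 0.1201 0.1002] yaw -22.700000000000003
```

Request:
play_rows:
  plan: [0,0,0,0.0003,0.0003,-0.001,0,0,0,0,0.0003,0.0003,-0.002,0,0,0,0,0.0003,0.0003,-0.0025,0,0,0,0,0.0003,0.0003,-0.0025,0]

```text
clock: 16.0
position: [0.6465, 0.1205, 0.1375]
ee_rot: [0.197, 0.98, -0.0, 0.008]
ft_force: [2.5, -4.1, 4.1]
grip_width: 0.227
grasp_force: 60.0
```

```bash
python3 ins.py -22 .102 .6455 .1205
```

```text
row [-0.07, 0.07, -0.71] [0.0001, 0.0002, -0.0] pos [0.6465 0.1205 0.1375] ft [ 2.47 -4.13  4.12] tq [-1.04 -0.64  0.  ] t 16.0
flange now [0.6455 0.1202 0.102 ] yaw -22.709999999999994
```

Flange at .102 and the force is dropping. Lift another 1.5 mm to test the lock.

Request:
play_rows:
  plan: [0,0,0,0,0,-0.001,0,0,0,0,0,0,-0.0015,0,0,0,0,0,0,-0.0015,0]

```text
clock: 16.38
position: [0.6464, 0.1205, 0.138]
ee_rot: [0.197, 0.98, -0.001, 0.008]
ft_force: [7.0, -2.9, -4.0]
grip_width: 0.228
grasp_force: 58.8
```

```bash
python3 ins.py -22 .102 .6455 .1205
```

```text
row [-0.1, 0.06, -0.71] [0.0, 0.0003, 0.0004] pos [0.6464 0.1205 0.138 ] ft [ 6.98 -2.93 -4.04] tq [-0.81 -1.5   0.  ] t 16.38
flange now [0.6454 0.1202 0.1024] yaw -22.709999999999994
```

Locked: a net pull builds up with almost no rise. Ease off, open and withdraw upward.

Request:
play_rows:
  plan: [0,0,0,0,0,0.0007,0,0,0,0,0,0,0.0007,0.3,0,0,0,0,0,0.0007,0.5,0,0,0,0,0,0.0007,0.5,0,0,0,0,0,0.0007,0.5,0,0,0,0,0,-0.02,0.5,0,0,0,0,0,-0.06,0.5,0,0,0,0.06,0,-0.1,0.5,0,0,0,0.06,0,-0.1,0.5,0,0,0,0.06,0,-0.1,0.5]

```text
clock: 17.62
position: [0.5894, 0.1453, 0.2396]
ee_rot: [0.196, 0.981, 0.001, 0.008]
ft_force: [-0.1, -1.0, -1.1]
grip_width: 0.5
grasp_force: 0.0
```

```bash
python3 - <<'E'
from h import *
o=status.get_obs();print(o['ft_force'],o['grip_width'],o['position'])
a,m=cam('wrist'); save(a,'pics/end.png'); t,n=cam('top'); save(t,'pics/tend.png')
hsv=cv2.cvtColor(a,cv2.COLOR_RGB2HSV)
print('expected grip top px',proj(m,[[.6455,.1205,.157]]))
for nm,lo,hi in(('green led',(50,150,60),(75,255,255)),('red led',(0,170,100),(8,255,255)),('white',(0,0,130),(180,45,255))):
    k=cv2.inRange(hsv,lo,hi); N,l,s,c=cv2.connectedComponentsWithStats(k)
    for i in range(1,N):
        X=plane(m,[c[i]],.157 if 'led' in nm else .11)[0]
        if s[i,4]>8 and np.hypot(*(X[:2]-[.6455,.1205]))<.03: print(nm,c[i],s[i,4],X.round(4))
E
```

```text
[-0.07752734 -0.96787768 -1.10123054] 0.4995582720954801 [0.58944608 0.14526979 0.23955754]
expected grip top px [[325.72046036 355.12533617]]
green led [324.68627451 363.03921569] 102 [0.6504 0.1178 0.157 ]
red led [324.79207921 345.62376238] 101 [0.6393 0.1225 0.157 ]
white [323.96875 285.84375] 32 [0.6238 0.1284 0.11  ]
white [323.5  308.75] 12 [0.6396 0.1214 0.11  ]
white [304.93835616 315.58219178] 146 [0.6395 0.1074 0.11  ]
```

LEDs at wrist (325,346) and (325,363) put the grip at (.645,.120), upright, lugs at −23° on the white lines, gripper clear. Handing in.

```bash
python3 -c "
from h import *
print(manip.hand_in())"
```

```text
the job is handed in; nothing more can be done
None
```

The tester was pressed on the copper disc, then in the white ring and then in the red ring. It is now locked down and let go in the flask, and the job is handed in; the interface gave no verdict.

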